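# Sort the leftover pipe fittings into their parts trays

### The job

Sort the loose pipe fittings on the bench into the three black trays: both tees in the oblong tray, both elbows in the square tray, and the straight coupling, standing on its end, in the round dish. Tees and elbows must lie flat on the tray floor, wholly inside, none on another or leaning on the rim. Set each one down instead of dropping it, and leave the small tin and the wrench where they are.

Things in the scene. Friction and masses are not known exactly. Their poses are not given: they have to be found in the camera images.
- tee1: steel pipe tee, a T lying flat: straight run 72 mm long (ends at own x = -36 and +36, y = 0), one branch along own +y, its mouth face at y = +36 mm; round arms 30 mm in diameter, so 30 mm high. Origin where the arms' axes meet, at mid-height (15 mm above what it lies on); z up. Back of run (y = -15) to branch mouth (y = +36): 51 mm, a good grip. 0.1 to 0.2 kg. The two tees are alike
- tee2: steel pipe tee, a T lying flat: straight run 72 mm long (ends at own x = -36 and +36, y = 0), one branch along own +y, its mouth face at y = +36 mm; round arms 30 mm in diameter, so 30 mm high. Origin where the arms' axes meet, at mid-height (15 mm above what it lies on); z up. Back of run (y = -15) to branch mouth (y = +36): 51 mm, a good grip. 0.1 to 0.2 kg. The two tees are alike
- elbow1: steel pipe elbow, an L lying flat: two round arms 30 mm in diameter along own +x and +y, each mouth face 36 mm from the origin; round corner. 30 mm high. Origin where the axes meet, at mid-height (15 mm above what it lies on); z up. Back of one arm (y = -15) to the other's mouth (y = +36), at x near 0: 51 mm, a good grip. 0.08 to 0.15 kg. The two elbows are alike
- elbow2: steel pipe elbow, an L lying flat: two round arms 30 mm in diameter along own +x and +y, each mouth face 36 mm from the origin; round corner. 30 mm high. Origin where the axes meet, at mid-height (15 mm above what it lies on); z up. Back of one arm (y = -15) to the other's mouth (y = +36), at x near 0: 51 mm, a good grip. 0.08 to 0.15 kg. The two elbows are alike
- coupling: straight galvanised steel pipe coupling standing on end: an upright round sleeve 44 mm tall, 36 mm in diameter at its end beads (the top and bottom 10 mm) and 32 mm between them, dark bore seen on top. Origin at its centre, 22 mm above what it stands on; z along its axis. 0.09 to 0.16 kg
- oblong_tray: black low oblong tray for tees, inside 120 mm (own x, the short way) by 184 mm (own y, the long way). Origin under its centre on the bench; z up. Fixed to the bench. Floor 3 mm thick, walls 4 mm thick, their rim 15 mm above the bench
- square_tray: black low square tray for elbows, inside 130 by 130 mm, sides along own x and y. Origin under its centre on the bench; z up. Fixed to the bench. Floor 3 mm thick, walls 4 mm thick, their rim 15 mm above the bench
- round_dish: black low round dish for the coupling, inside diameter 104 mm. Origin under its centre on the bench; z up. Fixed to the bench. Floor 3 mm thick, walls 4 mm thick, their rim 15 mm above the bench
- tin: bystander: small closed tin, 66 mm in diameter, 75 mm tall, standing to the robot's right. Origin at the centre of its underside
- wrench: bystander: flat open wrench 200 mm long lying on the bench to the left of the work. Origin at the middle of its underside, own x along its length
There are look-alikes about, which are no part of the job. Leave any turquoise or yellow look-alike of the elbow2 alone.

How it is judged:
By the outcome, as a careful person would: the job done as asked, in the order asked, and still so for the second after the job is handed in, with the robot touching nothing.
It also fails if it takes over 118 s, if anything falls off the work surface, if the arm or the gripper's body presses on something with over 40 N, if the wrist force passes 120 N, or if a joint passes its speed limit or range.

### The arm

A 6-joint arm with a two-finger parallel gripper is mounted at the origin on the work surface. World frame = base frame: x ahead of the robot, y to its left, z up, the work surface at z = 0. Lengths are in m, angles in rad, forces in N, time in s.
With the tool pointing down it reaches from about 0.35 to 0.975 m from the base axis. Payload 4.9 kg.
Tool frame: the origin (TCP) lies between the finger pads; the fingertips stand 14 mm ahead of it and the grasp point (between the pads) lies 5 mm behind it; z points along the fingers, y is the direction in which the jaws open and shut (so a half turn about z gives the same grasp; the last joint's range is limited). The gripper opens to 85 mm and grips with 20 to 120 N. Pads are 22 mm wide; open, the fingers measure 114 mm over their backs; the gripper's body (76 mm by 85 mm) begins 54 mm behind the grasp point. The pads swing forward as they close: fully open they stand 13 mm farther back than shut.
Start: joints at [-1.386, 0.053, 1.613, -0, 1.476, -0.119], TCP at [0.187, -0.596, 0.245] pointing down, gripper open.
Joint ranges: [-3.01, 3.01], [-1.01, 2.22], [0.06, 2.58], [-1.02, 4.17], [0.09, 2.62], [-3.14, 3.14]. Speed limits (rad/s): [2.57, 2.57, 3.14, 3.14, 3.14, 3.14].

### API

Orientations are given as a unit quaternion [x, y, z, w].
In Python, from plant import r gives the robot as it stands. The module is installed in compiled form; this text tells all that it offers. Calls block until the motion is done:
- r.reach(position, orientation): joint-space move of the TCP to a pose.
- r.servo_line(position, rot=None, vel=0.15, f_stop=None): straight line of the TCP; rot=None keeps the orientation; vel is the mean speed in m/s. With f_stop (N) it stops when the force on the tool has changed by that much, and returns True; else False.
- r.set_joints(angles): joint-space move.
- r.command_gripper(opening, strength=None): finger opening in m; strength is the grip in N (None keeps the last); returns when the fingers have stopped.
- r.hold(seconds).
- r.ik(position, orientation): joint angles nearest the present ones, or None.
- r.get_obs(): the state.
- r.snapshot(name): name is "side" or "top" or "wrist"; returns the picture (420x560x3 uint8, blue, green, red); there is no depth.
- r.camera_params(name): a dict with "fx", "fy", "cx", "cy" (pixels), "k1" (the pictures are not rectified: a ray, as slopes to the right and down, at radius r is drawn at 1 + k1 r^2 times it, then the intrinsics apply), "R" (3x3) and "t" (3): a world point X has camera coordinates R X + t. Camera axes: x right, y down, z forward; pixel columns grow to the right and rows downward; lengths in m; the calibration is good to about 2 mm. A picture is of the moment at which its call begins: read the wrist's pose just before it. camera_params takes no time and is no camera call; for the wrist camera it gives the pose at the moment of the call.
A pose or a line that the arm cannot do raises r.MotionError and nothing moves.
- r.close_job(): hands the job in, once; it reports no verdict.
The state is a dict: "time_s": time; "joint_positions": joint angles; "joint_velocities": joint speeds; "tau": joint torques, N m; "eef_pos": TCP position; "tool_rot": TCP orientation; "ft_force": force on the tool from outside, world axes, zero at the start; "torque": the same for the moment, N m; "opening": finger opening in m.
Only numpy, scipy, OpenCV 4.12 (cv2) and the standard library are available. Lean on these libraries where they do the work, as an engineer would, in place of code of your own. Each camera call takes 0.05 s, during which the arm holds its last target. There are 200 camera calls.

## Working session

There is one attempt and no reset: what is moved stays moved. The work goes in short steps, each a Python script; the robot and the scene stay as the last script left them, time stands still between calls to the robot, and variables do not carry over. Pictures are saved under pics/ and viewed, about 12 in all and at most 16, crops included, and the job is handed in when it is done.

```bash
mkdir -p pics
python3 - <<'E'
from plant import r
import cv2
for n in("top","side"):
    im=r.snapshot(n); cv2.imwrite(f"pics/{n}0.png",im)
    p=r.camera_params(n); print(n,{k:(v.tolist() if hasattr(v,'tolist') else v) for k,v in p.items()})
o=r.get_obs();print(o['tool_rot'],o['time_s'],o['opening'])
E
```

```text
top {'fx': 493.90844757246913, 'fy': 493.90844757246913, 'cx': 286.3781228464184, 'cy': 209.3602909174674, 'k1': -0.14039967279580864, 'R': [[-0.020480971254342374, -0.9997451458016022, 0.009495960331221527], [-0.9959581328859906, 0.0195707558768313, -0.08766061289234393], [0.08745242909565581, -0.011252953414228975, -0.996105136862935]], 't': [0.005932879109774964, 0.47823059284649794, 1.3968761961610976]}
side {'fx': 458.6503506853226, 'fy': 458.6503506853226, 'cx': 275.31250181152257, 'cy': 211.8099566012637, 'k1': 0.04399487516086483, 'R': [[-0.8661022471195676, -0.4997742701352102, -0.009621665409551693], [-0.3112728478251055, 0.5542928801242745, -0.7719252666226089], [0.3911216073566943, -0.6655712448373616, -0.6356404693727117]], 't': [0.416567570131192, 0.18693796105647167, 1.0356036002302484]}
[ 9.88481503e-01  1.51338781e-01 -2.19140404e-05 -9.43501816e-04] 0.1 0.0853739307374543
```

View pics/top0.png

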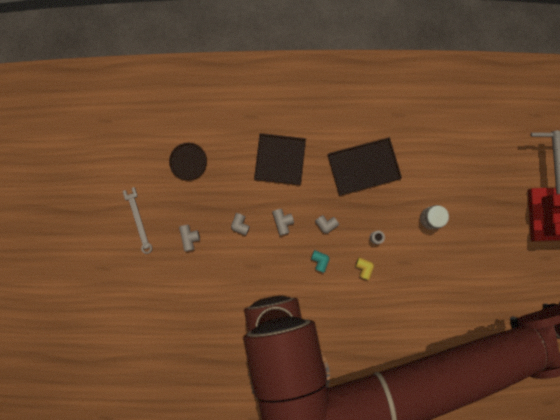

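View pics/side0.png

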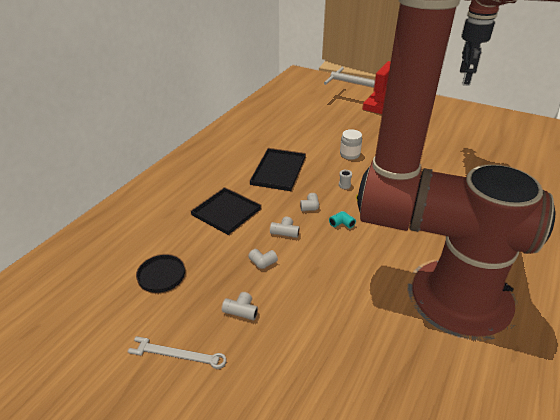

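The top view shows tees at (189,238) and (283,221), steel elbows at (240,225) and (327,224), and the coupling at (377,238). The trays are the dish (188,162), square (280,160) and oblong (365,167). The look-alikes are turquoise (320,261) and yellow (365,268), with the tin at (435,217) and the wrench at (138,220). I'll enlarge the view to confirm which fittings are which.

```bash
cat > h.py <<'E'
import numpy as np, cv2
from plant import r
def ray(p,uv):
    K=np.array([[p['fx'],0,p['cx']],[0,p['fy'],p['cy']],[0,0,1]])
    d=np.array([p['k1'],0,0,0,0.])
    n=cv2.undistortPoints(np.array(uv,float).reshape(-1,1,2),K,d).reshape(-1,2)
    R=np.array(p['R']);t=np.array(p['t'])
    return -R.T@t,(np.c_[n,np.ones(len(n))])@R
def world(p,uv,z):
    c,d=ray(p,uv); return c+d*((z-c[2])/d[:,2])[:,None]
def pix(p,X):
    K=np.array([[p['fx'],0,p['cx']],[0,p['fy'],p['cy']],[0,0,1]])
    return cv2.projectPoints(np.array(X,float).reshape(-1,1,3),cv2.Rodrigues(np.array(p['R']))[0],np.array(p['t'],float),K,np.array([p['k1'],0,0,0,0.]))[0].reshape(-1,2)
E
python3 - <<'E'
from h import *
im=cv2.imread("pics/top0.png")
c=cv2.resize(im[130:280,165:405],None,fx=3.33,fy=3.33,interpolation=cv2.INTER_CUBIC)
c=cv2.convertScaleAbs(c,alpha=1.7,beta=10)
cv2.imwrite("pics/topc.png",c)
p=r.camera_params("top")
# steel blobs
hsv=cv2.cvtColor(im,cv2.COLOR_BGR2HSV)
m=((hsv[...,1]<70)&(hsv[...,2]>70)).astype(np.uint8); m[:120]=0; m[285:]=0
n,l,s,ce=cv2.connectedComponentsWithStats(m)
for i in range(1,n):
    if s[i,4]>30: print(s[i],ce[i].round(1),world(p,ce[i],.02).round(3))
# dark trays
g=cv2.cvtColor(im,cv2.COLOR_BGR2GRAY); m=(g<42).astype(np.uint8); m[:120]=0;m[205:]=0
n,l,s,ce=cv2.connectedComponentsWithStats(cv2.morphologyEx(m,cv2.MORPH_CLOSE,np.ones((3,3))))
for i in range(1,n):
    if s[i,4]>300:
        pts=np.argwhere(l==i)[:,::-1]
        w=world(p,pts,.010)[:,:2].astype(np.float32); print('tray',s[i],ce[i],cv2.minAreaRect(w),cv2.minEnclosingCircle(w))
E
```

```text
[532 131  28  62 352] [554.3 151.9] [[ 0.639 -0.829  0.02 ]]
[124 188  28  64 365] [137.2 218.1] [[0.461 0.429 0.02 ]]
[424 205  25  23 412] [436.6 216. ] [[ 0.45  -0.441  0.02 ]]
[273 209  20  26 285] [282.1 221. ] [[0.445 0.009 0.02 ]]
[232 214  17  20 209] [239.2 224.1] [[0.439 0.132 0.02 ]]
[316 216  22  17 211] [326.3 223.7] [[ 0.435 -0.118  0.02 ]]
[180 226  19  25 282] [188.2 237.1] [[0.404 0.28  0.02 ]]
[371 231  13  13  97] [376.6 237.2] [[ 0.393 -0.262  0.02 ]]
tray [ 255  134   50   51 2091] [279.71975132 158.97943568] ((0.6277479529380798, 0.012993987649679184), (0.1333267241716385, 0.1374320685863495), 82.13580322265625) ((0.6278839111328125, 0.013618666678667068), 0.09377071261405945)
tray [ 328  138   73   57 2721] [363.88901139 166.19625138] ((0.6020375490188599, -0.23467794060707092), (0.12690752744674683, 0.19047825038433075), 14.25246810913086) ((0.6031748056411743, -0.23361846804618835), 0.11189664900302887)
tray [ 170  143   36   38 1055] [187.5971564  161.31090047] ((0.626118540763855, 0.28349870443344116), (0.10377659648656845, 0.1103799045085907), 89.93264770507812) ((0.6264631152153015, 0.28333181142807007), 0.05565965548157692)
```

View pics/topc.png

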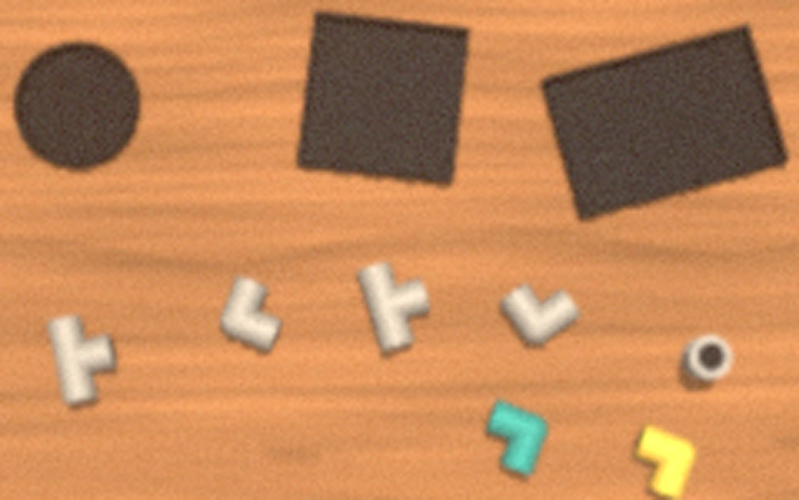

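Pixels in the enlarged crop, as printed: elbows (249,315) and (540,312) are plain steel L shapes. The turquoise (518,437) and yellow (667,460) L shapes are the look-alikes to leave. Tees are at (80,360) and (393,307), and the coupling is at (708,358). Next, close-up views with the wrist camera.

```bash
cat >> h.py <<'E'
from scipy.spatial.transform import Rotation as Ro
from scipy.optimize import minimize
def q(yaw): return (Ro.from_euler('z',yaw)*Ro.from_euler('x',np.pi)).as_quat()
def look(name,pos,yaw=0.):
    r.reach(pos,q(yaw)); r.hold(.2)
    p=r.camera_params("wrist"); im=r.snapshot("wrist"); cv2.imwrite(f"pics/{name}.png",im)
    np.save(f"pics/{name}.npy",p,allow_pickle=True); return im,p
E
python3 - <<'E'
from h import *
for n,y in(("wA",-.15),("wB",.13)):
    im,p=look(n,[.44,y,.34]); o=r.get_obs()
    print(o['time_s'],o['eef_pos'],(-np.array(p['R']).T@p['t']).round(3),np.array(p['R'])[2].round(2),p['fx'])
cv2.imwrite("pics/wAB.png",cv2.resize(np.hstack([cv2.imread("pics/wA.png"),cv2.imread("pics/wB.png")]),(800,300)))
E
```

```text
2.2417 [ 0.43993067 -0.15046413  0.33981469] [ 0.516 -0.152  0.468] [-0.3  -0.   -0.96] 343.8947931571561
3.575 [0.44029143 0.12907966 0.33993695] [0.516 0.128 0.468] [-0.3  -0.   -0.96] 343.8947931571561
```

View pics/wAB.png

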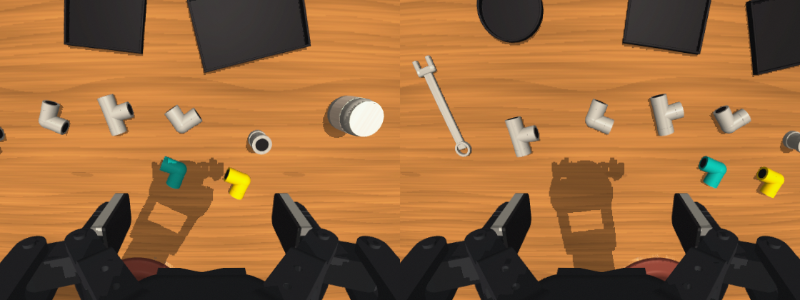

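```bash
cat >> h.py <<'E'
def cyl(a,b,rad):
    a,b=np.array(a,float),np.array(b,float); d=(b-a)/np.linalg.norm(b-a)
    u=np.array([0,0,1.]) if abs(d[2])<.5 else np.array([1.,0,0]); v=np.cross(d,u); t=np.linspace(0,2*np.pi,24,endpoint=False)
    c=rad*(np.outer(np.cos(t),u)+np.outer(np.sin(t),v)); return np.r_[a+c,b+c]
def box(x,y): return np.array([[i*x,j*y,k] for i in(-.5,.5) for j in(-.5,.5) for k in(0,.015)])
s=np.linspace(0,2*np.pi,32)
sph=.015*np.array([[np.cos(a)*np.cos(b),np.sin(a)*np.cos(b),np.sin(b)] for a in s for b in s])
MODELS={'tee':([cyl([-.036,0,0],[.036,0,0],.015),cyl([0,0,0],[0,.036,0],.015)],.015),
 'elbow':([cyl([0,0,0],[.036,0,0],.015),cyl([0,0,0],[0,.036,0],.015),sph],.015),
 'coupling':([cyl([0,0,-.022],[0,0,-.012],.018),cyl([0,0,.012],[0,0,.022],.018),cyl([0,0,-.022],[0,0,.022],.016)],.022),
 'oblong':([box(.128,.192)],0),'square':([box(.138,.138)],0),'dish':([cyl([0,0,0],[0,0,.015],.056)],0)}
def fit(kind,im,p,xy,yaws,dz=0.):
    hsv=cv2.cvtColor(im,cv2.COLOR_BGR2HSV); S=4
    if kind in('oblong','square','dish'): m=hsv[...,2]<75
    else: m=(hsv[...,1]<95)
    m=m.astype(np.uint8)*255
    parts,z0=MODELS[kind]; c0=pix(p,[[*xy,z0]])[0]
    W=75 if kind in('oblong','square','dish') else 34
    W=int(W*1.3); x0,y0=int(c0[0])-W,int(c0[1])-W
    a,b=max(x0,0),max(y0,0); sub=m[b:y0+2*W,a:x0+2*W]
    n,l,st,ce=cv2.connectedComponentsWithStats(sub)
    if kind not in('oblong','square','dish'):   # nearest sizeable blob
        i=min([k for k in range(1,n) if st[k,4]>80],key=lambda k:np.linalg.norm(ce[k]+[a,b]-c0)); sub=(l==i).astype(np.uint8)*255
    else:
        i=1+np.argmax(st[1:,4]); sub=(l==i).astype(np.uint8)*255
    big=cv2.resize(sub,None,fx=S,fy=S,interpolation=cv2.INTER_LINEAR)>127
    def cost(v):
        R=Ro.from_euler('z',v[2]*30).as_matrix(); mm=np.zeros(big.shape,np.uint8)
        for P in parts:
            u=(pix(p,P@R.T+[v[0],v[1],z0+dz])-[a,b]+.5)*S-.5
            cv2.fillConvexPoly(mm,cv2.convexHull(u.astype(np.float32)).round().astype(np.int32),1)
        mm=mm>0; return 1-(mm&big).sum()/(mm|big).sum()
    best=None
    for y in yaws:
        v=np.array([*xy,y/30.]); 
        sx=np.array([v,v+[.012,0,0],v+[0,.012,0],v+[0,0,.4/30]])
        o=minimize(cost,v,method='Nelder-Mead',options=dict(initial_simplex=sx,xatol=1e-4,fatol=1e-4,maxiter=120))
        if best is None or o.fun<best.fun: best=o
    return best.x[0],best.x[1],(best.x[2]*30+np.pi)%(2*np.pi)-np.pi,1-best.fun
E
python3 - <<'E'
from h import *
Y=np.arange(8)*np.pi/4
guess={'tee1':(.404,.28),'tee2':(.445,.009),'elbow1':(.435,-.118),'elbow2':(.439,.132),'coupling':(.393,-.262)}
look("wC",[.56,-.13,.36]); look("wD",[.56,.16,.36])
F=lambda n:(cv2.imread(f"pics/{n}.png"),np.load(f"pics/{n}.npy",allow_pickle=True).item())
for k,views in dict(tee1='B',tee2='AB',elbow1='AB',elbow2='AB',coupling='A').items():
    for v in views:
        f=fit(k.rstrip('12'),*F('w'+v),guess[k],[0] if k=='coupling' else Y); print(k,v,np.round(f,4))
for k,xy,ys,views in(('oblong',(.602,-.234),[.249],'C'),('square',(.628,.013),[-.137],'CD'),('dish',(.626,.283),[0],'D')):
    for v in views: print(k,v,np.round(fit(k,*F('w'+v),xy,ys),4))
print(r.get_obs()['time_s'])
cv2.imwrite("pics/wCD.png",cv2.resize(np.hstack([F('wC')[0],F('wD')[0]]),(800,300)))
E
```

```text
tee1 B [ 0.4031  0.2861 -2.9383  0.9543]
tee2 A [ 0.4444  0.014  -2.8639  0.9587]
tee2 B [ 0.444   0.014  -2.8561  0.9552]
elbow1 A [ 0.4245 -0.116  -0.9744  0.9481]
elbow1 B [ 0.4243 -0.1162 -0.9791  0.9549]
elbow2 A [ 0.4348  0.1422 -1.9576  0.9518]
elbow2 B [ 0.4343  0.1426 -1.9494  0.9465]
coupling A [ 0.394  -0.2614  0.3237  0.97  ]
oblong C [ 0.604  -0.2346  0.2462  0.9741]
square C [ 0.6291  0.0129 -0.1286  0.9683]
square D [ 0.6295  0.0125 -0.1316  0.9748]
dish D [0.6279 0.2829 0.0107 0.9654]
6.3
```

View pics/wCD.png

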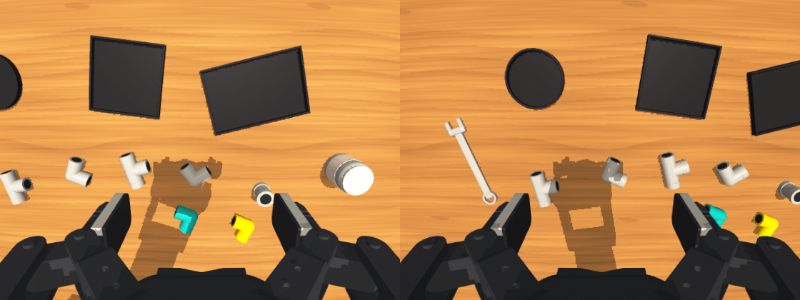

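The fits agree across views to under 1 mm and 0.01 rad. I'll touch the bare bench once to find the fingertip height at a 52 mm opening, then start on the tees.

Run:
```python
from h import *
r.command_gripper(.052,40); print(r.get_obs()['opening'])
r.reach([.52,.09,.06],q(0)); r.servo_line([.52,.09,.03])
h=r.servo_line([.52,.09,.002],vel=.02,f_stop=3); o=r.get_obs(); print(h,o['eef_pos'],o['ft_force'],o['time_s'])
r.servo_line([.52,.09,.06])
```

```text
0.05174100837355056
True [0.51988563 0.08999686 0.01062479] [-0.29336382 -0.4968354   4.16897961] 9.2083
```

```bash
cat >> h.py <<'E'
rz=lambda a:np.array([[np.cos(a),-np.sin(a)],[np.sin(a),np.cos(a)]])
def near(y,ref): return y+np.pi*np.round((ref-y)/np.pi)
TR={'oblong':((.604,-.2346),.2462),'square':((.6293,.0127),-.130),'dish':((.6279,.2829),0.)}
def pick(piece,g,jaw,ztcp,pre,close,N=50,up=.13):
    """piece=(x,y,yaw); g=grasp point own xy; jaw=jaw axis angle in own frame"""
    xy=np.array(piece[:2])+rz(piece[2])@g; yaw=near(piece[2]+jaw-np.pi/2,.2)
    r.reach([*xy,up],q(yaw)); r.command_gripper(pre)
    r.servo_line([*xy,ztcp+.03],vel=.2)
    if r.servo_line([*xy,ztcp],vel=.08,f_stop=6): print('CONTACT',r.get_obs()['eef_pos'])
    r.command_gripper(close,N); a=r.get_obs()['opening']
    r.servo_line([*xy,up],vel=.2); o=r.get_obs(); print('picked',a,o['opening'],o['ft_force'].round(2),o['time_s'])
    return yaw
def place(tgt,g,jaw,ztcp,rel,ref,up=.13):
    xy=np.array(tgt[:2])+rz(tgt[2])@g; yaw=near(tgt[2]+jaw-np.pi/2,ref)
    r.reach([*xy,up],q(yaw)); z=ztcp+.003
    r.servo_line([*xy,z+.015],vel=.2)
    h=r.servo_line([*xy,z-.003],vel=.03,f_stop=4); print('down',h,r.get_obs()['eef_pos'].round(4),'nominal',z)
    r.hold(.15); r.command_gripper(rel); r.servo_line([*xy,up],vel=.2); print(r.get_obs()['time_s'])
def tray(n,off,yaw): c,a=TR[n]; return (*(np.array(c)+rz(a)@off),a+yaw)
E
python3 - <<'E'
from h import *
g=[0,.0105]
y=pick((.4442,.014,-2.86),g,np.pi/2,.0125,.066,.03); print(y)
if r.get_obs()['opening']>.045:
    # footprint centre (own y=.0105) at tray (0,-.044)
    py=-np.pi/2; off=np.array([0,-.044])-rz(py)@g
    place(tray('oblong',off,py),g,np.pi/2,.0125,.060,y+1.5)
    im,p=look("t1",[.50,-.16,.34])
E
```

```text
picked 0.0489078246912093 0.04921295960045422 [-0.97 -0.08 -2.23] 12.7167
0.28159265358979324
down True [ 0.6151 -0.2775  0.0167] nominal 0.0155
16.6833
```

View pics/t1.png

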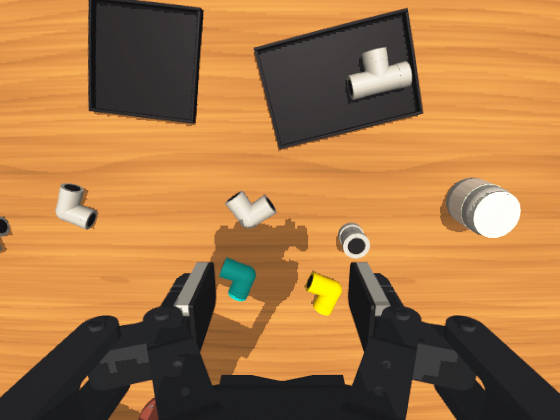

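The first tee lies flat in the right half of the oblong tray, around (380,75), clear of the wall near (415,65). Next is tee1, then both elbows.

Run:
```python
from h import *
im,p=cv2.imread("pics/t1.png"),np.load("pics/t1.npy",allow_pickle=True).item()
def chk(kind,n,f):
    c,a=TR[n]; fp=np.array(f[:2])+rz(f[2])@([0,.0105] if kind=='tee' else [.0105]*2)
    print(kind,np.round(f,3),'footprint in tray',(rz(-a)@(fp-c)).round(4),'rel yaw',round(f[2]-a,3))
chk('tee','oblong',fit('tee',im,p,(.604,-.277),[-1.32,1.8],.003))
g=[0,.0105]
y=pick((.4031,.2861,-2.938),g,np.pi/2,.0125,.066,.03)
assert r.get_obs()['opening']>.045
py=-np.pi/2; off=np.array([0,.043])-rz(py)@g
place(tray('oblong',off,py),g,np.pi/2,.0125,.060,y+1.5)
im,p=look("t2",[.50,-.12,.34])
for y0 in(-.277,-.19): chk('tee','oblong',fit('tee',im,p,(.604,y0),[-1.32,1.8],.003))
print('elbow1',np.round(fit('elbow',im,p,(.424,-.116),[-.975]),3))
```

```text
tee [ 0.616 -0.282 -1.496  0.289] footprint in tray [ 0.0108 -0.0509] rel yaw -1.743
picked 0.04914371182464199 0.04931269089681491 [-0.85 -0.6  -2.37] 22.7583
down True [ 0.5939 -0.1931  0.0164] nominal 0.0155
27.1917
tee [ 0.617 -0.27  -1.995  0.294] footprint in tray [ 0.0121 -0.0442] rel yaw -2.241
tee [ 0.638 -0.2    1.598  0.294] footprint in tray [0.0306 0.0275] rel yaw 1.352
elbow1 [ 0.424 -0.116 -0.981  0.94 ]
```

View pics/t2.png

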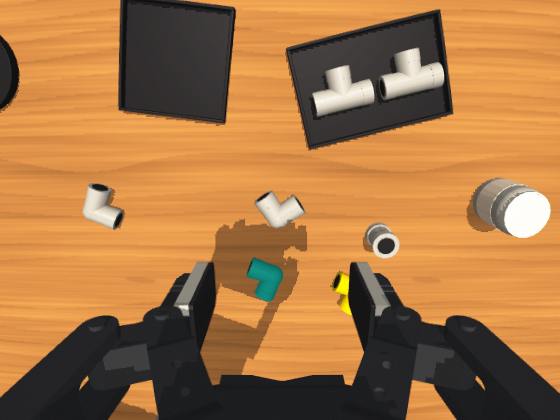

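Both tees lie flat and apart in the oblong tray, around (343,93) and (411,77). The silhouette fit failed inside the tray because black is also unsaturated, so it needs a brightness mask. I'll fix that and go on to the elbows.

```bash
sed -i 's/else: m=(hsv\[...,1\]<95)/else: m=(hsv[...,1]<95) if dz==0 else (hsv[...,2]>85)\&(hsv[...,1]<95)/' h.py
cat >> h.py <<'E'
def chk(kind,n,f):
    c,a=TR[n]; fp=np.array(f[:2])+rz(f[2])@([0,.0105] if kind=='tee' else [.0105]*2)
    print(kind,np.round(f,3),'footprint in tray',(rz(-a)@(fp-c)).round(4),'rel yaw',round(f[2]-a,3))
E
python3 - <<'E'
from h import *
im,p=cv2.imread("pics/t2.png"),np.load("pics/t2.npy",allow_pickle=True).item()
for xy in((.61,-.28),(.59,-.195)): chk('tee','oblong',fit('tee',im,p,xy,[-1.32,1.8],.003))
g=[.0105,.003]
for piece,s in(((.4244,-.1161,-.977),.031),((.4345,.1424,-1.953),-.031)):
    y=pick(piece,g,0,.0125,.066,.03)
    assert r.get_obs()['opening']>.045
    py=-np.pi/2; off=np.array([s,0])-rz(py)@[.0105,.0105]
    place(tray('square',off,py),g,0,.0125,.060,y)
im,p=look("e2",[.50,-.06,.34])
for xy in((.655,.01),(.60,.015)): chk('elbow','square',fit('elbow',im,p,xy,[-1.7],.003))
E
```

```text
tee [ 0.605 -0.283 -1.326  0.922] footprint in tray [ 0.0002 -0.047 ] rel yaw -1.572
tee [ 0.584 -0.198 -1.327  0.96 ] footprint in tray [0.0003 0.0405] rel yaw -1.573
picked 0.049595681410527094 0.049438160532296674 [ 0.17 -0.41 -1.84] 32.3333
down True [0.653  0.0096 0.0166] nominal 0.0155
35.6333
picked 0.04926849882266886 0.04973755106108304 [ 0.52 -0.16 -1.2 ] 38.9833
down True [0.5915 0.0176 0.0166] nominal 0.0155
42.075
elbow [ 0.653  0.019 -1.671  0.94 ] footprint in tray [ 0.0335 -0.0008] rel yaw -1.541
elbow [ 0.59   0.028 -1.699  0.944] footprint in tray [-0.0307 -0.0009] rel yaw -1.569
```

View pics/e2.png

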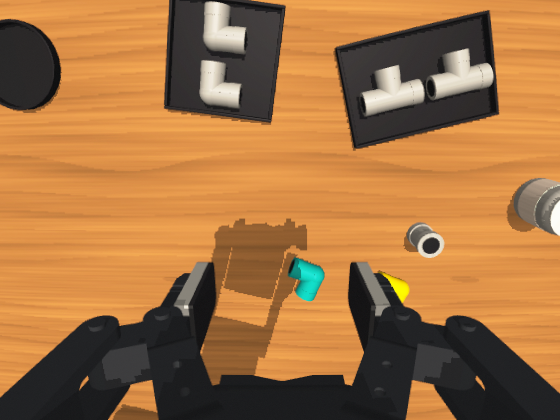

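Both elbows lie flat and apart in the square tray, around (222,30) and (218,85); the fits agree with the plan. Now the coupling.

Run:
```python
from h import *
z=.018
y=pick((.394,-.2614,0),[0,0],np.pi/2,z,.060,.02,40)
assert r.get_obs()['opening']>.026
cv2.imwrite("pics/c_hold.png",r.snapshot("wrist"))
place((.6279,.2829,0),[0,0],np.pi/2,z,.058,y)
im,p=look("f1",[.50,.14,.34])
print(np.round(fit('coupling',im,p,(.628,.283),[0],.003),4))
r.set_joints([-1.386,.053,1.613,0,1.476,-.119]); cv2.imwrite("pics/fs.png",r.snapshot("side"))
cv2.imwrite("pics/ft.png",r.snapshot("top"));print(r.get_obs()['time_s'])
cv2.imwrite("pics/f.png",np.hstack([cv2.resize(im,(400,300)),cv2.resize(cv2.imread("pics/fs.png"),(400,300))]))
```

```text
picked 0.03445871263658235 0.03485466174087478 [ 0.08 -0.54 -1.99] 46.8167
down True [0.6282 0.283  0.0218] nominal 0.020999999999999998
51.3167
[0.6284 0.2822 0.3353 0.601 ]
55.6
```

View pics/f.png

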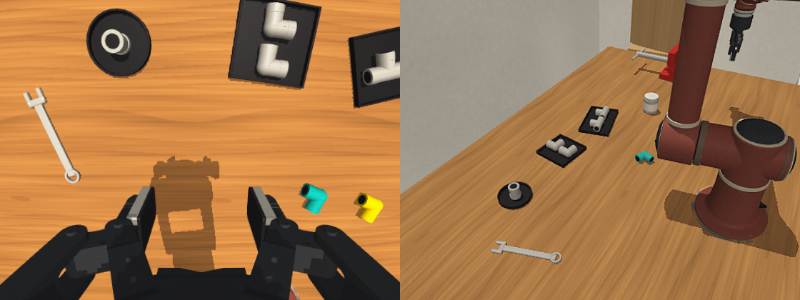

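The coupling stands upright in the dish at (117,41) left and (514,190) right. The tees, elbows, tin, wrench and look-alikes are where they should be. I'll compare the bystanders with the first picture by number and view one last enlarged crop before handing in.

Run:
```python
from h import *
a,b=cv2.imread("pics/top0.png"),cv2.imread("pics/ft.png")
for n,(x0,y0,x1,y1) in dict(tin=(415,198,460,238),wrench=(118,182,158,258),lookalikes=(305,245,380,285)).items():
    print(n,'mean abs diff',cv2.absdiff(a,b)[y0:y1,x0:x1].mean().round(2))
s=cv2.imread("pics/fs.png")[130:300,130:330]
cv2.imwrite("pics/fz.png",cv2.convertScaleAbs(cv2.resize(s,None,fx=3.5,fy=3.5,interpolation=cv2.INTER_CUBIC),alpha=1.3,beta=15))
```

```text
tin mean abs diff 2.26
wrench mean abs diff 2.21
lookalikes mean abs diff 2.47
```

View pics/fz.png

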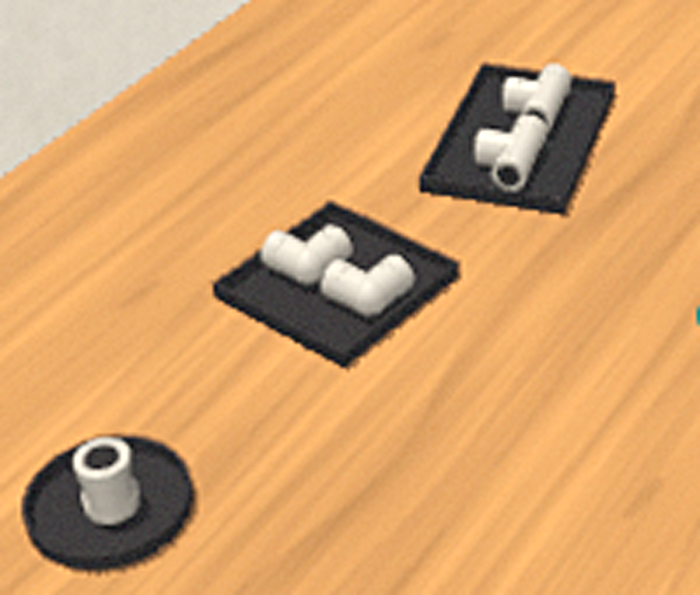

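The last crop shows the coupling upright at (107,480). The elbows are flat and apart at (305,255) and (368,285), and the tees are flat in the oblong tray at (540,95) and (510,150). I'm handing the job in.

```bash
python3 -c "
from plant import r
r.close_job()"
```

```text
the job is handed in; nothing more can be done
```

The job is done and handed in at about 56 s of the 118 s allowed. Both tees are in the oblong tray, both elbows are in the square tray, and the coupling stands in the round dish. I placed them in that order, lowering each until it touched the tray floor before releasing it.

- **Tees and elbows:** Image fits put all four flat and wholly inside. The tees are about 9 mm or more from the walls and about 15 mm apart. The elbows are about 6 mm or more from the walls and about 13 mm apart.
- **Coupling:** It stands upright near the dish centre in the final pictures.
- **Bystanders:** The tin, the wrench and the turquoise and yellow look-alikes match the first top picture apart from image noise.

**Checks that failed or disagreed:**
- The first in-tray fit of the tees failed (overlap about 0.29) because the mask also picked up the black tray. With a corrected mask, the overlap was 0.92 to 0.96.
- The coupling's final fit overlapped poorly (0.60), so its standing upright is judged by eye. The fitted position agreed with the release point to about 1 mm.

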